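# Infrared spot check of the butter in the chilled pan well

## Task

Check the temperature of the butter block: first slide the clear cover above it fully open and leave the other cover shut, then lift the infrared thermometer out of its holder and carry it over the jar and the well without knocking anything. Finish holding it still and upright in the gripper, lens pointing straight down about 3 cm above the middle of the butter's top, with the thermometer touching neither the butter, its pan nor the well.

Things in the scene. Friction and masses are not known exactly. Their poses are not given: they have to be found in the camera images.
- well: Insulated steel pan well, fixed, 240 (x) x 560 (y) mm. Origin under its centre on the table; x away from the robot, y to the left. Four pans hang in a row along y, at -188, -80, +80, +188 mm, any pan in any place. Above them two clear covers slide on two tracks, one over the other. Track rails on the long sides are 162 mm high, end stop bars (y = +-262 to 280 mm) 160 mm.
- cover_left (a joint): Left cover, m: 0 = shut over the left (+y) half of the well, grows as it slides along the well's -y, 0.21 = fully open against its stop (it then lies over the right half). Clear sheet 196 x 260 x 5 mm, top face 157 mm above the table, slides with about 1.5 N friction plus 6 N per m/s. At the start 0 to 0.012.
- cover_left_pull (a point): Centre of the top edge of the left cover's pull, 190 mm above the table: an upright aluminium strip 100 mm long (well's x), 12 mm thick (well's y), standing along the cover's outer (+y) end, 33 mm above the sheet; moves with the cover. Its axes are those of the well.
- cover_right (a joint): Right cover, on the lower track, m: 0 = shut over the right (-y) half, grows as it slides along the well's +y, 0.21 = fully open (under the left cover). Same sheet, top face 144 mm above the table, same friction. At the start 0 to 0.012.
- cover_right_pull (a point): Centre of the top edge of the right cover's pull, also 190 mm above the table: same strip, along that cover's outer (-y) end, 46 mm above the sheet. A pull can be pinched across its 12 mm from above with the fingertips kept above the end stop bars and sheets (175 mm above the table or more).
- butter_pan: Steel pan 176 x 108 mm over its flange, inside 154 x 86 mm, 63 mm deep, fixed in the well, holding one single pale butter block 100 (x) x 65 (y) x 40 mm at its middle. Origin under the centre of the pan, 67 mm above the table; axes as the well's. Flange top 133 mm above the table.
- butter_top (a point): Centre of the butter block's top face, 110 mm above the table; axes as the well's.
- egg_pan: The same pan with six eggs. Origin under its centre.
- lemon_pan: The same pan with three lemons. Origin under its centre.
- yeast_pan: The same pan with six small paper-wrapped yeast cubes (32 mm). Origin under its centre.
- thermometer: Stick-shaped infrared thermometer, loose, about 0.14 kg. Origin at the centre of the lens at its lower end, z along the stick up to its top end at 145 mm. Round nose 23 mm across from 0 to 25 mm; above it a straight flat-sided grey body 26 mm thick (its x) and 40 mm wide (its y) from 25 to 145 mm. Display on its -x face. It stands upright, lens down, in the holder.
- holder: Fixed black block 75 (x) x 95 (y) x 55 mm on a plate 95 x 115 x 6 mm with a pocket 30 x 44 mm from the top, floor 10 mm above the table, about 2 mm of play round the thermometer, which stands square in it and comes out straight up. Origin under its centre.
- flour_jar: Closed clear glass jar with a steel lid, 84 mm across, 150 mm high, loose, standing at the right end of the well on the way from the holder. Origin under its centre. Leave it.
- loaf_tin: Empty aluminium loaf tin 225 x 110 x 75 mm, loose, behind the holder and jar. Origin under its centre. Leave it.
- loaf_tin_far: The same tin behind the well. Leave it.
- scraper: Bench scraper, steel blade 100 x 150 mm with a wooden handle, lying near the robot, 24 mm high. Leave it.
- measuring_cup: Plastic measuring cup, 60 mm across, 55 mm high. Leave it.
- jar_lid: Ring of a screw lid, 82 mm across, 14 mm high. Leave it.
- timer: Round kitchen timer, 68 mm across, 53 mm high. Leave it.

How it is judged:
On the way, in this order (a step that is already met when the one before it is completed fails the run):
1. the cover above the butter is slid fully open (0.19 m or more) while the other stays shut and the thermometer is still in its holder (((y of butter_top in the frame of well above 0 m and value of joint cover_left above 0.19 m and value of joint cover_right below 0.03 m) or (y of butter_top in the frame of well below 0 m and value of joint cover_right above 0.19 m and value of joint cover_left below 0.03 m)) and z of thermometer in the frame of holder below 0.02 m), for 0.2 s.
2. the thermometer is lifted out of its holder in the gripper (z of thermometer in the frame of holder above 0.065 m and contact force between the fingers and thermometer above 0.5 N), for 0.1 s.
At the end, for the whole second after the job is handed in: The thermometer is held still in the fingers, upright within about 7 degrees, its lens 15 to 45 mm above the butter's top face and within 15 mm of its middle, touching neither butter, pan nor well; the cover above the butter is open by 0.19 m or more and the other is within 0.03 m of shut (z of thermometer in the frame of butter_top between 0.015 and 0.045 m and horizontal distance between thermometer and butter_top below 0.015 m and angle between thermometer's own z axis and vertical below 0.12 rad and linear speed of thermometer below 0.02 m/s and contact force between the fingers and thermometer above 0.5 N and contact force between thermometer and butter_pan below 0.2 N and contact force between thermometer and well below 0.2 N and ((y of butter_top in the frame of well above 0 m and value of joint cover_left above 0.19 m and value of joint cover_right below 0.03 m) or (y of butter_top in the frame of well below 0 m and value of joint cover_right above 0.19 m and value of joint cover_left below 0.03 m))); the arm keeps its last pose, push and grip.
It fails at once if the thermometer touches the butter or its pan (contact force between thermometer and butter_pan above 0.5 N).
It fails at once if the thermometer knocks against the well or its covers (contact force between thermometer and well above 0.5 N).
It fails at once if a bystander is knocked out of place (more than 25 mm) (distance of any of flour_jar, loaf_tin, loaf_tin_far, scraper, measuring_cup, jar_lid, timer from where it was at the start of the episode above 0.025 m).
It also fails if it takes over 64 s, if anything falls off the work surface, if the arm or the gripper's body presses on something with over 40 N, if the wrist force passes 120 N, or if a joint passes its speed limit or range.

## Robot

A 7-joint arm with a two-finger parallel gripper is mounted at the origin on the work surface. World frame = base frame: x ahead of the robot, y to its left, z up, the work surface at z = 0. Lengths are in m, angles in rad, forces in N, time in s.
With the tool pointing down it reaches from about 0.425 to 0.875 m from the base axis. Payload 9.9 kg.
Tool frame: the origin (TCP) lies midway between the tips of the shut fingers; the grasp point (between the pads) lies arm.grip_depth behind it (arm.grip_depth is the distance from the TCP to the grasp point, in m); z points along the fingers, y is the line along which they close (so a half turn about z gives the same grasp; the last joint's range is limited). The gripper opens to 85 mm and grips with 20 to 120 N. Pads are 22 mm wide; open, the fingers measure 114 mm over their backs; the gripper's body (76 mm by 85 mm) begins 54 mm behind the grasp point. The pads swing forward as they close: fully open they stand 13 mm farther back than shut.
Start: joints at [-1.399, 0.576, 0.025, 1.437, -0.015, 1.129, -0.057], TCP at [0.171, 0.653, 0.231] pointing down, gripper open.
Joint ranges: [-2.76, 2.76], [-0.34, 2.15], [-1.52, 1.57], [0.19, 2.46], [-1.09, 4.23], [0.17, 1.99], [-2.82, 2.82]. Speed limits (rad/s): [2.22, 2.22, 3.01, 3.01, 3.14, 3.14, 3.14].

## Interface

Orientations are given as a rotation vector (axis times angle).
In Python, from rig import arm, optics, models gives the robot as it stands.
- The arm moves only by the shell command python3 -m jog 'ROWS' [FORCE]. ROWS is text: rows parted by semicolons, each of 5 numbers parted by spaces: the opening, from -1 (shut) to 1 (fully open), then the shift along the tool's x, y, z in mm, then the turn about the tool's z in rad. A call has 1 to 5 rows; each row is the pose to reach, as a shift and turn from the pose commanded when the call began, along the tool's axes at that moment; what a row does not reach only later rows make up. A row lasts 1/12 s, in which the tool goes at most 41.7 mm and 7.16 degrees, less where a joint would pass 70% of its speed; a pose out of reach is approached as far as the arm can. A call with a gripper value outside its range is refused whole. The fingers move at their own pace and stop on an object; FORCE is the grip in N (left out, the last holds). Time passes only in rows, so rows that repeat a pose let the fingers close. It gives the time, the measured TCP pose, the force, the opening and the grip force at its end, in the units of the state.
- arm.state(): the state, without advancing time (a new reading comes with each control period).
- optics.read_camera(name): name is "side" or "top" or "wrist"; returns the picture (384x512x3 uint8, blue, green, red); there is no depth.
- optics.get_calibration(name): a dict with "intrinsics" (3x3 intrinsics, pixels), "dist" ([k1, k2, p1, p2, k3] as OpenCV has them; the pictures are not rectified), "R" (3x3) and "t" (3): a world point X has camera coordinates R X + t. Camera axes: x right, y down, z forward; pixel columns grow to the right and rows downward; lengths in m; the calibration is good to about 2 mm. A picture is of the moment at which its call begins: read the wrist's pose just before it. get_calibration takes no time and is no camera call; for the wrist camera it gives the pose at the moment of the call.
- arm.hand_in(): hands the job in; it is judged then, once.
Trained networks look in the newest picture that a camera, given by its name, has taken for a name from the list of things; names that differ only in an ending like _2 or _b are one class to them, and where a whole thing is asked for, a point or a joint stands for the part that bears it (a point fixed in the world has none). Each returns a list of dicts, best first, with "p" (0 to 1); they miss things now and then, are a little off and sometimes report something else, mostly with a low value. They report only what shows in the picture. A call takes as long as a camera call.
- models.look_for(target, camera): "location" ([column, row] in pixels, amid what is visible of it).
The state is a dict: "clock": time; "joints": joint angles; "dq": joint speeds; "tau": joint torques, N m; "position": TCP position; "tool_rot": TCP orientation; "wrist_force": force on the tool from outside, world axes, zero at the start; "ft_torque": the same for the moment, N m; "opening": finger opening in m; "grip_force": force on a finger pad.
Only numpy, scipy, OpenCV 4.12 (cv2) and the standard library are available. Lean on these libraries where they do the work, as an engineer would, in place of code of your own. Each camera call takes 0.05 s, during which the arm holds its last target. There are 200 camera calls.

## Working session

There is one attempt and no reset: what is moved stays moved. The work goes in short steps, Python scripts to look and compute and a shell command to move; the robot and the scene stay as the last step left them, time stands still between calls to the robot, and variables do not carry over. Pictures are saved under pics/ and viewed, at most 10 in all, crops included, and the job is handed in when it is done.

```bash
ls; mkdir -p pics; cat > h.py <<'E'
import numpy as np, cv2
from rig import arm, optics, models
from scipy.spatial.transform import Rotation as Rn
def cal(n):
    c=optics.get_calibration(n); return {k:np.array(v,float) for k,v in c.items()}
def ray(c,px):
    u=cv2.undistortPoints(np.array([[px]],float),c["intrinsics"],c["dist"])[0,0]
    d=c["R"].T@np.array([u[0],u[1],1.]); return -c["R"].T@c["t"], d/np.linalg.norm(d)
def tri(rs):
    A=sum(np.eye(3)-np.outer(d,d) for o,d in rs); b=sum((np.eye(3)-np.outer(d,d))@o for o,d in rs)
    X=np.linalg.solve(A,b); return X,[round(float(np.linalg.norm(np.cross(X-o,d)))*1000,1) for o,d in rs]
def atz(r,z): o,d=r; return o+d*(z-o[2])/d[2]
def proj(c,X):
    return cv2.projectPoints(np.array(X,float).reshape(-1,3),cv2.Rodrigues(c["R"])[0],c["t"],c["intrinsics"],c["dist"])[0].reshape(-1,2)
E
python3 - <<'E'
from h import *
np.set_printoptions(precision=3,suppress=True)
print(arm.state())
for n in ["side","top","wrist"]:
    c=cal(n); im=optics.read_camera(n); cv2.imwrite(f"pics/{n}0.png",im); print(n,-c["R"].T@c["t"],c["R"][2])
    for t in ["butter_pan","butter_top","cover_left_pull","cover_right_pull","thermometer","holder","flour_jar","well","egg_pan","lemon_pan","yeast_pan"]:
        if n=="wrist" and "pan" in t: continue
        print(t,[(np.round(r["location"]).tolist(),round(r["p"],2)) for r in models.look_for(t,n)[:3]])
E
```

```text
pics
{'clock': 0.0, 'joints': array([-1.399,  0.577,  0.025,  1.438, -0.015,  1.129, -0.057]), 'dq': array([-0.   , -0.001,  0.001,  0.001,  0.001,  0.001,  0.   ]), 'tau': array([  0.   , -76.576,   2.251, -28.595,   0.016,   0.013,   0.   ]), 'position': array([0.171, 0.653, 0.23 ]), 'tool_rot': array([-0.401, -3.116,  0.003]), 'wrist_force': array([-0.078,  0.296,  0.663]), 'ft_torque': array([-0.04 ,  0.046,  0.005]), 'grip_force': 0.0, 'opening': 0.08565620383764752}
side [0.386 0.751 0.882] [ 0.139 -0.723 -0.677]
butter_pan []
butter_top []
cover_left_pull [([253.0, 286.0], 0.95), ([221.0, 158.0], 0.59)]
cover_right_pull [([264.0, 212.0], 0.67)]
thermometer [([286.0, 134.0], 0.46)]
holder [([286.0, 151.0], 0.64)]
flour_jar [([277.0, 165.0], 0.7), ([265.0, 208.0], 0.54)]
well [([286.0, 155.0], 0.32)]
egg_pan [([336.0, 182.0], 0.36)]
lemon_pan [([258.0, 333.0], 0.56)]
yeast_pan []
top [ 0.35  -0.003  1.547] [ 0.128  0.009 -0.992]
butter_pan []
butter_top [([350.0, 147.0], 0.47)]
cover_left_pull [([160.0, 210.0], 0.8)]
cover_right_pull [([243.0, 204.0], 0.63)]
thermometer [([385.0, 215.0], 0.35)]
holder [([385.0, 213.0], 0.92), ([161.0, 208.0], 0.64)]
flour_jar [([309.0, 211.0], 0.86)]
well [([203.0, 207.0], 0.83)]
egg_pan []
lemon_pan []
yeast_pan [([309.0, 210.0], 0.63), ([162.0, 209.0], 0.54)]
wrist [0.097 0.672 0.374] [ 0.293 -0.076 -0.953]
butter_top [([99.0, 372.0], 0.62)]
cover_left_pull []
cover_right_pull []
thermometer []
holder [([16.0, 292.0], 0.68)]
flour_jar []
well []
```

```bash
python3 - <<'E'
import cv2
a=cv2.imread("pics/top0.png")[110:290,100:430]; cv2.imwrite("pics/topc.png",cv2.resize(a,None,fx=2.4,fy=2.4,interpolation=cv2.INTER_CUBIC))
a=cv2.imread("pics/side0.png"); cv2.imwrite("pics/sidec.png",cv2.resize(a,None,fx=1.5,fy=1.5,interpolation=cv2.INTER_CUBIC))
E
```

```text
(no output)
```

View pics/topc.png

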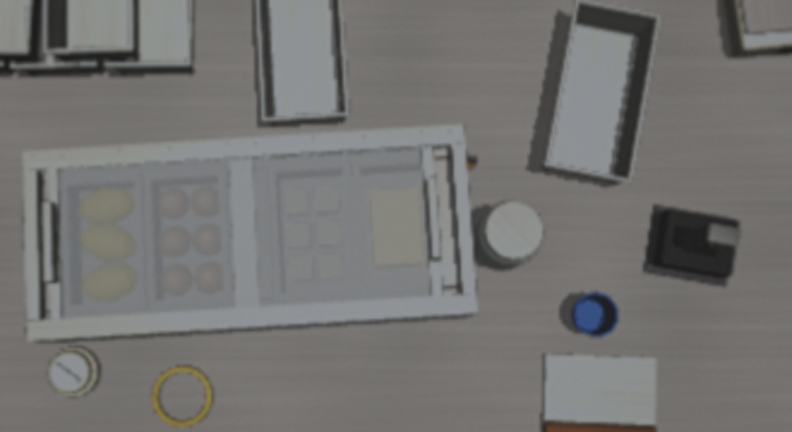

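View pics/sidec.png

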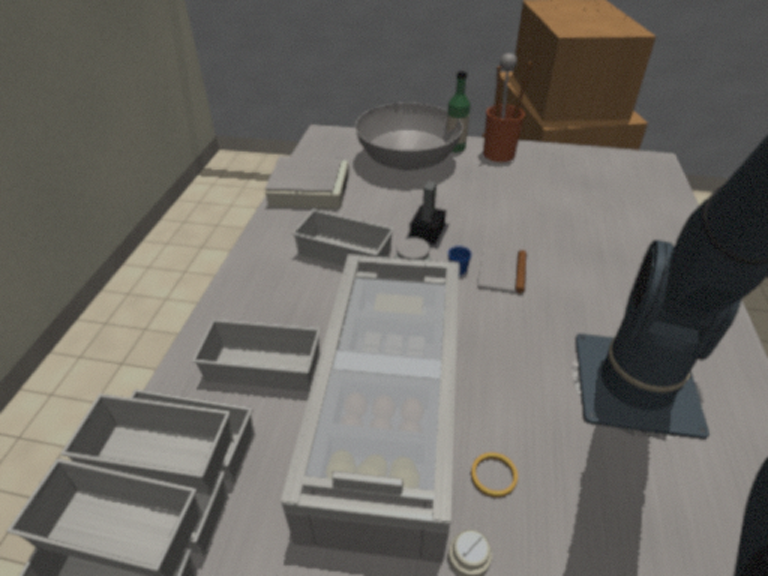

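The pictures show butter in the rightmost pan, at about (397,227) in the top crop. That makes the right cover the one to open. Its pull is at about (433,218), the jar is at (512,232), and the thermometer top is at (722,233) in the holder. In the side crop the thermometer top is at about (430,186).

```bash
python3 - <<'E'
from h import *
np.set_printoptions(precision=4,suppress=True)
T=cal("top"); S=cal("side")
t=lambda x,y: ray(T,[100+(x+.5)/2.4-.5,110+(y+.5)/2.4-.5]); s=lambda x,y: ray(S,[(x+.5)/1.5-.5,(y+.5)/1.5-.5])
C=np.array([atz(t(*p),.162)[:2] for p in [(24,152),(463,126),(475,312),(28,340)]]); print(C)
for i in range(4): print(np.linalg.norm(C[i]-C[(i+1)%4]))
w=C.mean(0); v=(C[0]+C[3]-C[1]-C[2]); yaw=np.arctan2(v[1],v[0])-np.pi/2; print("well",w,yaw)
R=np.array([[np.cos(yaw),-np.sin(yaw)],[np.sin(yaw),np.cos(yaw)]])
for n,p in dict(rp=(0,-.25),butter=(0,-.188)).items(): print(n,w+R@p)
print("rpull px",atz(t(433,218),.19))
print("butter px",atz(t(397,227),.11))
print("butter tri?",tri([t(397,227),s(399,305)]))
print("therm",atz(t(722,233),.155),tri([t(722,233),s(430,186)]))
H=np.array([atz(t(*p),.061)[:2] for p in [(655,207),(740,222)]]);print("holder top edge",H,np.arctan2(*(H[0]-H[1])[::-1])-np.pi/2)
print("holder c",atz(t(695,243),.05))
print("jar",tri([t(512,230),s(413,247)]), atz(t(512,230),.15))
print("scr, cup",atz(t(594,313),.055))
print(Rn.from_rotvec(arm.state()["tool_rot"]).as_matrix(),arm.grip_depth)
E
```

```text
[[ 0.5935  0.4366]
 [ 0.6238 -0.1169]
 [ 0.3908 -0.1283]
 [ 0.3581  0.4234]]
0.5543470944284398
0.2333081522120133
0.5526391957750937
0.23578437640182942
well [0.4915 0.1537] 0.0568388714151995
rp [ 0.5057 -0.0959]
butter [ 0.5022 -0.034 ]
rpull px [ 0.5043 -0.0763  0.19  ]
butter px [ 0.5019 -0.0341  0.11  ]
butter tri? (array([ 0.5005, -0.0342,  0.1101]), [1.4, 1.4])
therm [ 0.4878 -0.4388  0.155 ] (array([ 0.4855, -0.4397,  0.1521]), [2.6, 2.6])
holder top edge [[ 0.5324 -0.3802]
 [ 0.5117 -0.493 ]] -0.18147804697636438
holder c [ 0.4848 -0.4349  0.05  ]
jar (array([ 0.4918, -0.1769,  0.154 ]), [1.0, 1.0]) [ 0.4933 -0.1773  0.15  ]
scr, cup [ 0.3919 -0.2957  0.055 ]
[[-0.9675  0.253  -0.    ]
 [ 0.253   0.9675 -0.    ]
 [ 0.     -0.     -1.    ]] 0.0187
```

Butter triangulates to z=0.110 m, the thermometer top to about 0.152 and the jar to 0.154, all matching the text. Next I move to a view above the right pull.

```bash
cat >> h.py <<'E'
def go(x,y,z,yaw=None):
    "print shift (mm, tool axes) and turn to bring TCP to x,y,z with tool y axis at heading yaw from world +y"
    s=arm.state(); M=Rn.from_rotvec(s["tool_rot"]).as_matrix(); d=M.T@(np.array([x,y,z])-s["position"])*1000
    h=np.arctan2(-M[0,1],M[1,1]); print("pos",np.round(s["position"],4),"yaw",round(h,3),"tiltz",np.round(M[:2,2],3),"-> shift",np.round(d,1),"turn",None if yaw is None else round(-((yaw-h+np.pi/2)%np.pi-np.pi/2),3),"t",round(s["clock"],2))
E
python3 -m jog '1 -310 -284 -60 0;1 -310 -284 -60 0;1 -310 -284 -60 0;1 -310 -284 -60 0;1 -310 -284 -60 0'
python3 -m jog '1 -158 -145 -30 0;1 -158 -145 -30 0;1 -158 -145 -30 0;1 -158 -145 -30 0;1 -158 -145 -30 0'
python3 -c "
from h import *
go(.49,-.03,.32,.057)"
```

```text
clock: 2.02
position: [0.2834, 0.478, 0.2611]
tool_rot: [0.4, 3.116, 0.0]
wrist_force: [1.4, 0.8, -0.1]
opening: 0.0856
grip_force: 0.0
clock: 2.43
position: [0.3952, 0.3045, 0.2902]
tool_rot: [0.401, 3.116, 0.001]
wrist_force: [0.8, 1.7, 1.0]
opening: 0.0851
grip_force: 0.0
pos [0.3952 0.3045 0.2902] yaw -0.256 tiltz [0.    0.001] -> shift [-176.4 -299.6  -29.9] turn -0.313 t 2.43
```

```bash

python3 -m jog '1 -176 -300 -30 0;1 -176 -300 -30 0;1 -176 -300 -30 0;1 -176 -300 -30 0;1 -176 -300 -30 0' >/dev/null
python3 -m jog '1 -86 -144 -14 0;1 -86 -144 -14 0;1 -86 -144 -14 0;1 -86 -144 -14 -0.12;1 -86 -144 -14 -0.24'
python3 -m jog '1 0 0 0 -0.073;1 0 0 0 -0.073;1 0 0 0 -0.073' >/dev/null
python3 - <<'E'
from h import *
go(.5043,-.076,.25,.057)
c=cal("wrist"); im=optics.read_camera("wrist"); cv2.imwrite("pics/w1.png",im); np.save("w1.npy",c)
print(proj(c,[[.5043,-.0763,.19],[.5022,-.034,.11]]))
for t in ["cover_right_pull","butter_top","butter_pan"]: print(t,[(np.round(r["location"]).tolist(),round(r["p"],2)) for r in models.look_for(t,"wrist")[:3]])
E
```

```text
clock: 3.27
position: [0.4984, -0.0615, 0.3224]
tool_rot: [0.044, 3.139, -0.005]
wrist_force: [-1.6, -0.3, -0.2]
opening: 0.0854
grip_force: 0.0
pos [ 0.4974 -0.0544  0.3215] yaw 0.045 tiltz [0. 0.] -> shift [ -5.9 -21.9  71.5] turn -0.012 t 3.52
[[234.32673073 189.26568416]
 [270.34552432 171.88499818]]
cover_right_pull [([326.0, 167.0], 0.64)]
butter_top [([352.0, 168.0], 0.35), ([326.0, 172.0], 0.21)]
butter_pan []
```

View pics/w1.png

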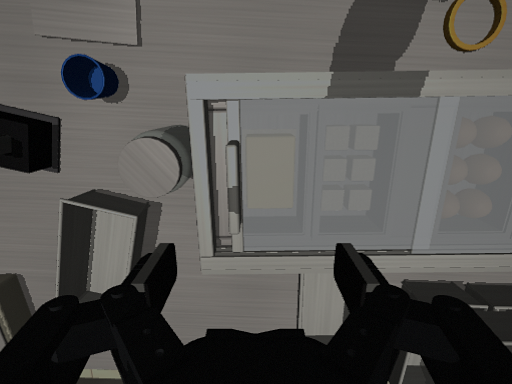

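The wrist view shows the right pull's strip from about (233,141) to (233,232), with its centre near (233,187). My prediction was (234,189), so they agree. The butter is beside it at (271,171).

```bash

python3 -m jog '1 -6 -22 50 -0.012;1 -6 -22 50 -0.012;1 -6 -22 50 -0.012' >/dev/null
python3 - <<'E'
from h import *
c1=np.load("w1.npy",allow_pickle=True).item(); T=cal("top")
r0=ray(T,[100+433.5/2.4-.5,110+218.5/2.4-.5]); r1=ray(c1,[232.5,187])
print(tri([r0,r1]),atz(r1,.19))
c=cal("wrist"); im=optics.read_camera("wrist"); 
a=im[0:384,100:420]; cv2.imwrite("pics/w2.png",cv2.resize(a,None,fx=1.5,fy=1.5)); np.save("w2.npy",c)
print(proj(c,[atz(r1,.19)])); go(.5043,-.076,.177,.057)
E
```

```text
(array([ 0.50559902, -0.07807831,  0.17778732]), [1.1, 1.1]) [ 0.50189994 -0.07827745  0.19      ]
[[253.82696975 199.26925923]]
pos [ 0.5039 -0.0761  0.2706] yaw 0.059 tiltz [-0.003 -0.   ] -> shift [-0.7  0.  93.6] turn 0.002 t 4.02
```

View pics/w2.png

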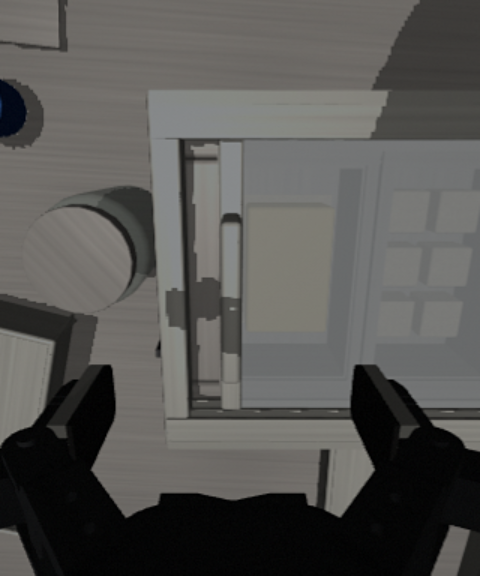

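The strip's centre is at crop (231,301), i.e. pixel (253.5,200), which matches the prediction at z=0.19. I descend to z≈0.178 and pinch.

```bash

python3 -m jog '0.2 1 -2 30 0;-0.2 1 -2 60 0;-0.2 1 -2 85 0;-0.2 1 -2 93 0;-0.2 1 -2 93 0' 25
python3 -m jog '-1 0 0 0 0;-1 0 0 0 0;-1 0 0 0 0;-1 0 0 0 0;-1 0 0 0 0' 25
python3 -c "
from h import *
y=.0568; s=arm.state()['position']; go(s[0]-np.sin(y)*.21,s[1]+np.cos(y)*.21,.178,y)"
```

```text
clock: 4.43
position: [0.5033, -0.0774, 0.178]
tool_rot: [0.095, -3.138, -0.001]
wrist_force: [-0.2, 0.1, 0.4]
opening: 0.0344
grip_force: 0.0
clock: 4.85
position: [0.5049, -0.0781, 0.1804]
tool_rot: [-0.094, 3.137, 0.0]
wrist_force: [-0.8, 0.5, 7.0]
opening: 0.0108
grip_force: 27.8
pos [ 0.5049 -0.0781  0.1804] yaw 0.06 tiltz [0.004 0.   ] -> shift [ -0.7 210.    2.4] turn 0.003 t 4.85
```

Gripped at an opening of 10.8 mm. Now I slide it along the well's +y.

```bash

python3 -m jog '-1 0 15 -1 0;-1 0 35 -2 0;-1 0 60 -2 0;-1 0 85 -2 0;-1 0 105 -2 0'
python3 -m jog '-1 0 25 0 0;-1 0 50 0 0;-1 0 75 0 0;-1 0 90 0 0;-1 0 95 0 0'
python3 -m jog '-1 0 4 0 0;-1 0 8 0 0;-1 0 12 0 0;-1 0 12 0 0'
python3 -c "
from h import *
print(arm.state()['position']-np.array([.5049,-.0781,0]))
go(.5,0,.178,.0568)"
```

```text
clock: 5.27
position: [0.4988, 0.0279, 0.1806]
tool_rot: [-0.095, 3.137, -0.001]
wrist_force: [9.6, -2.1, -20.5]
opening: 0.0113
grip_force: 25.7
clock: 5.68
position: [0.4934, 0.1215, 0.1806]
tool_rot: [-0.097, 3.137, -0.004]
wrist_force: [11.4, -18.7, -15.8]
opening: 0.0109
grip_force: 26.4
clock: 6.02
position: [0.4934, 0.1217, 0.1806]
tool_rot: [-0.08, 3.138, -0.021]
wrist_force: [12.7, -39.8, -11.8]
opening: 0.0111
grip_force: 27.2
[-0.01150758  0.19979906  0.18060108]
pos [0.4934 0.1217 0.1806] yaw 0.051 tiltz [ 0.003 -0.013] -> shift [  -0.4 -121.8    4.2] turn -0.006 t 6.02
```

The cover moved 200 mm and then hit a firm stop. With up to 12 mm of initial opening, that means fully open. I release, rise and verify.

```bash

python3 -m jog '-1 0 -10 1 0;0 0 -12 1 0;0 0 -12 1 0;0 0 -12 0 0;0 0 -12 -20 0'
python3 -m jog '0.5 0 0 -40 0;0.5 0 0 -80 0;0.5 0 -40 -120 0;0.5 0 -80 -150 0;0.5 0 -120 -160 0'
python3 - <<'E'
from h import *
go(.47,-.43,.36,-.18)
im=optics.read_camera("top"); cv2.imwrite("pics/top1.png",cv2.resize(im[140:270,100:320],None,fx=3,fy=3))
for t in ["cover_left_pull","cover_right_pull","butter_top"]: print(t,[(np.round(r["location"]).tolist(),round(r["p"],2)) for r in models.look_for(t,"top")[:3]])
E
```

```text
clock: 6.43
position: [0.4897, 0.1224, 0.1986]
tool_rot: [0.097, -3.135, 0.001]
wrist_force: [-0.4, -0.8, 0.9]
opening: 0.0425
grip_force: 0.0
clock: 6.85
position: [0.4982, 0.0229, 0.3556]
tool_rot: [-0.103, 3.136, 0.003]
wrist_force: [1.7, 0.3, -0.4]
opening: 0.0638
grip_force: 0.0
pos [0.4982 0.0229 0.3556] yaw 0.065 tiltz [0.004 0.002] -> shift [  57.8 -450.1   -5.4] turn 0.245 t 6.85
cover_left_pull [([159.0, 209.0], 0.58), ([386.0, 213.0], 0.21)]
cover_right_pull [([209.0, 208.0], 0.91)]
butter_top [([277.0, 203.0], 0.87), ([210.0, 208.0], 0.23)]
```

View pics/top1.png

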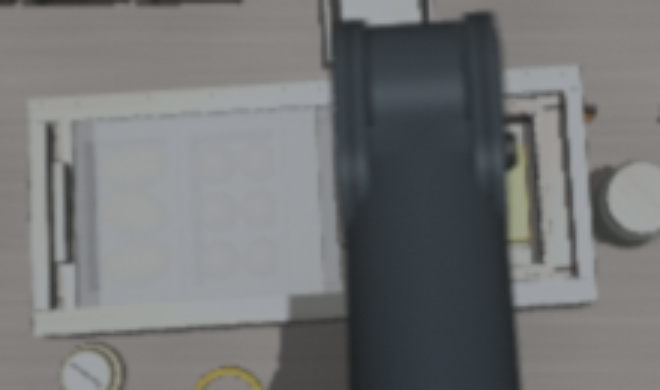

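The butter is now exposed at crop (519,195), and the left pull at (58,213) hasn't moved. On to a view over the holder.

```bash

python3 -m jog '0.8 58 -450 -5 0;0.8 58 -450 -5 0;0.8 58 -450 -5 0;0.8 58 -450 -5 0;0.8 58 -450 -5 0' >/dev/null
python3 -m jog '0.8 32 -245 0 0;0.8 32 -245 0 0;0.8 32 -245 0 0.1;0.8 32 -245 0 0.2;0.8 32 -245 0 0.245' >/dev/null
python3 -m jog '0.8 10 -40 0 0;0.8 10 -40 0 0;0.8 10 -40 0 0' 
python3 - <<'E'
from h import *
go(.486,-.439,.106,-.18)
c=cal("wrist"); im=optics.read_camera("wrist"); cv2.imwrite("pics/w3.png",cv2.resize(im[0:320,90:430],None,fx=1.8,fy=1.8)); np.save("w3.npy",c)
print(proj(c,[[.486,-.439,.155]]))
for t in ["thermometer","holder"]: print(t,[(np.round(r["location"]).tolist(),round(r["p"],2)) for r in models.look_for(t,"wrist")[:3]])
E
```

```text
clock: 8.13
position: [0.4512, -0.4328, 0.3531]
tool_rot: [-0.294, -3.126, -0.001]
wrist_force: [1.5, 1.0, -0.5]
opening: 0.077
grip_force: 0.0
pos [ 0.4512 -0.4328  0.3531] yaw -0.187 tiltz [-0.002  0.001] -> shift [-3.59e+01  2.00e-01  2.47e+02] turn -0.007 t 8.13
[[255.29982402 196.37180961]]
thermometer [([254.0, 185.0], 0.72)]
holder [([253.0, 167.0], 0.97)]
```

View pics/w3.png

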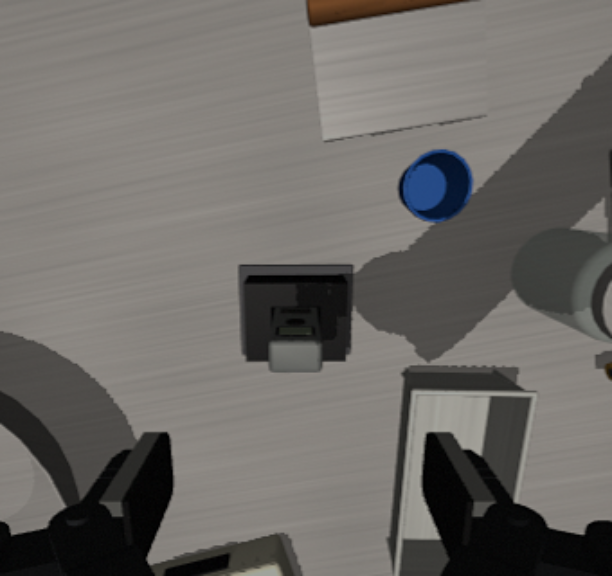

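The thermometer's top centre is at crop (295,356), i.e. pixel (254,197.5), against a prediction of (255,196). It is square in the view.

```bash
python3 - <<'E'
from h import *
T=cal("top");S=cal("side");c=np.load("w3.npy",allow_pickle=True).item()
r=[ray(T,[100+722.5/2.4-.5,110+233.5/2.4-.5]),ray(S,[430.5/1.5-.5,186.5/1.5-.5]),ray(c,[254,197.3])]
X,e=tri(r); print(X,e,tri(r[:1]+r[2:]),atz(r[2],.155)); p=atz(r[2],.155)
go(p[0],p[1],.25,-.183); go(p[0],p[1],.106,-.183)
E
```

```text
[ 0.48626025 -0.44040039  0.1519839 ] [1.9, 3.3, 1.7] (array([ 0.48868917, -0.44107247,  0.14867478]), [0.4, 0.4]) [ 0.48694991 -0.44092805  0.155     ]
pos [ 0.4536 -0.4296  0.3538] yaw -0.181 tiltz [0.    0.002] -> shift [-34.9  -5.3 103.8] turn 0.002 t 8.28
pos [ 0.4536 -0.4296  0.3538] yaw -0.181 tiltz [0.    0.002] -> shift [-34.9  -5.6 247.8] turn 0.002 t 8.28
```

```bash

python3 -m jog '0.8 -35 -5 40 0;0.8 -35 -5 80 0;0.8 -35 -5 110 0;0.8 -35 -5 110 0;0.8 -35 -5 110 0' 
python3 - <<'E'
from h import *
c=cal("wrist"); im=optics.read_camera("wrist"); cv2.imwrite("pics/w4.png",cv2.resize(im[100:384,130:380],None,fx=2,fy=2)); np.save("w4.npy",c)
print(proj(c,[[.487,-.441,.155]]))
go(.487,-.441,.106,-.183)
E
```

```text
clock: 8.7
position: [0.486, -0.4408, 0.2436]
tool_rot: [-0.286, -3.126, -0.004]
wrist_force: [1.0, 0.2, 0.8]
opening: 0.0768
grip_force: 0.0
[[255.03196669 198.07348997]]
pos [ 0.4863 -0.4425  0.246 ] yaw -0.183 tiltz [ 0. -0.] -> shift [ -0.4   1.6 140. ] turn -0.0 t 8.75
```

View pics/w4.png

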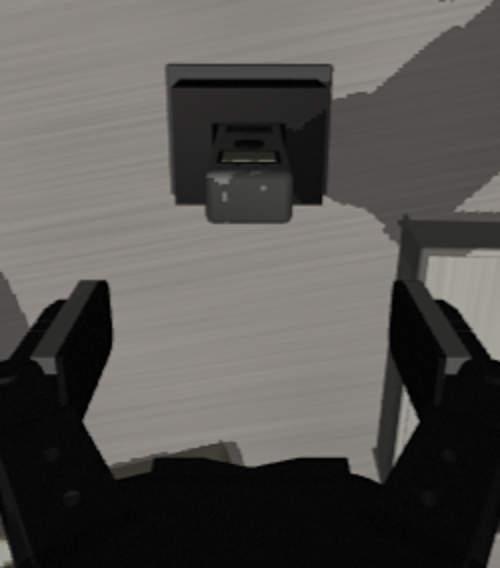

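The top is centred at crop (249,196), i.e. pixel (254.5,198), which matches the prediction. Descend and grip.

```bash

python3 -m jog '0.8 -0.5 1.5 35 0;0.8 -0.5 1.5 70 0;0.8 -0.5 1.5 105 0;0.8 -0.5 1.5 130 0;0.8 -0.5 1.5 140 0' 
python3 -m jog '0.8 0 0 0 0;-1 0 0 0 0;-1 0 0 0 0;-1 0 0 0 0;-1 0 0 0 0' 40
python3 -m jog '-1 0 0 0 0;-1 0 0 0 0;-1 0 0 0 0' 40
python3 -c "
from h import *
go(.487,-.441,.106,-.183)"
```

```text
clock: 9.17
position: [0.4866, -0.4413, 0.1042]
tool_rot: [0.289, 3.128, 0.001]
wrist_force: [-0.5, 0.7, -0.2]
opening: 0.0769
grip_force: 0.0
clock: 9.58
position: [0.4872, -0.4426, 0.1071]
tool_rot: [0.289, 3.125, -0.002]
wrist_force: [-0.5, 2.2, 9.2]
opening: 0.0397
grip_force: 39.4
clock: 9.83
position: [0.4872, -0.4426, 0.1071]
tool_rot: [0.29, 3.125, -0.002]
wrist_force: [-1.0, 1.8, 8.3]
opening: 0.0393
grip_force: 39.4
pos [ 0.4872 -0.4426  0.1071] yaw -0.185 tiltz [ 0.003 -0.002] -> shift [0.5 1.6 1.1] turn -0.002 t 9.83
```

Gripped at 39 mm, matching the 40 mm body width. Lift straight up.

```bash

python3 -m jog '-1 0 0 -10 0;-1 0 0 -30 0;-1 0 0 -55 0;-1 0 0 -85 0;-1 0 0 -115 0'
python3 -m jog '-1 0 0 -30 0;-1 0 0 -60 0;-1 0 0 -90 0;-1 0 0 -110 0;-1 0 0 -115 0'
python3 - <<'E'
from h import *
go(.502,-.034,.337,.057)
s=optics.read_camera("side"); cv2.imwrite("pics/s2.png",cv2.resize(s[40:240,160:400],None,fx=3,fy=3))
E
```

```text
clock: 10.25
position: [0.4857, -0.4419, 0.2219]
tool_rot: [0.291, 3.128, -0.001]
wrist_force: [1.3, 0.1, -1.5]
opening: 0.0397
grip_force: 40.5
clock: 10.67
position: [0.4863, -0.4432, 0.3401]
tool_rot: [0.29, 3.122, -0.007]
wrist_force: [-1.0, -0.6, -1.5]
opening: 0.0396
grip_force: 40.6
pos [ 0.4863 -0.4432  0.3401] yaw -0.185 tiltz [ 0.005 -0.005] -> shift [ 60.  405.1   1.2] turn -0.242 t 10.67
```

View pics/s2.png

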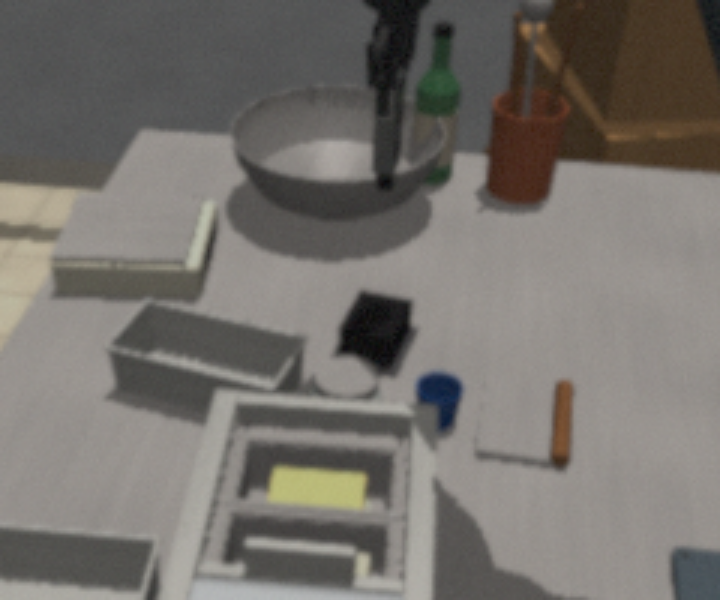

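The thermometer hangs upright in the gripper with its lens at crop (385,184). The butter shows uncovered at (318,488). Carry it over at lens z≈0.24.

```bash

python3 -m jog '-1 2 12 0 0;-1 5 36 0 0;-1 10 66 0 0;-1 14 96 0 0;-1 19 126 0 0' >/dev/null
python3 -m jog '-1 4 30 0 -0.05;-1 9 60 0 -0.1;-1 13 90 0 -0.15;-1 18 120 0 -0.2;-1 21 145 0 -0.242' 
python3 -c "
from h import *
T=cal('top');S=cal('side')
c1=np.load('w1.npy',allow_pickle=True).item()
r=[ray(S,[160+318.5/3-.5,40+488.5/3-.5]),ray(T,[100+397.5/2.4-.5,110+227.5/2.4-.5]),ray(c1,[271,172])]
print(tri(r),[atz(q,.11) for q in r])
go(.502,-.034,.337,.057)"
```

```text
clock: 11.55
position: [0.4954, -0.1647, 0.3331]
tool_rot: [0.097, -3.138, -0.002]
wrist_force: [0.6, -0.6, -1.2]
opening: 0.0396
grip_force: 40.5
(array([ 0.50075654, -0.03370442,  0.11426404]), [1.3, 0.8, 0.6]) [array([ 0.50011747, -0.03779037,  0.11      ]), array([ 0.50190456, -0.03411191,  0.11      ]), array([ 0.5023166 , -0.03311707,  0.11      ])]
pos [ 0.4954 -0.1647  0.3331] yaw 0.062 tiltz [-0.003  0.001] -> shift [-14.7 130.1  -3.7] turn 0.005 t 11.55
```

```bash

python3 -m jog '-1 -3 30 -2 0;-1 -6 60 -4 0;-1 -10 90 -4 0;-1 -13 115 -4 0;-1 -14 128 -4 0' >/dev/null
python3 -m jog '-1 0 0 0 0;-1 0 0 0 0;-1 0 0 0 0' 
python3 - <<'E'
from h import *
go(.5015,-.0345,.238,.057)
c=cal("wrist"); im=optics.read_camera("wrist"); cv2.imwrite("pics/w5.png",im)
p=arm.state()["position"]; print(proj(c,[p-[0,0,.097],[.5015,-.0345,.11]]))
E
```

```text
clock: 12.22
position: [0.5025, -0.0402, 0.3379]
tool_rot: [0.089, -3.139, 0.001]
wrist_force: [0.8, -0.5, -1.5]
opening: 0.0394
grip_force: 40.5
pos [ 0.5025 -0.0402  0.3379] yaw 0.057 tiltz [-0.001 -0.001] -> shift [ 0.5  5.8 99.9] turn -0.0 t 12.22
[[255.08054615 194.31642138]
 [259.51304327 164.94704401]]
```

View pics/w5.png

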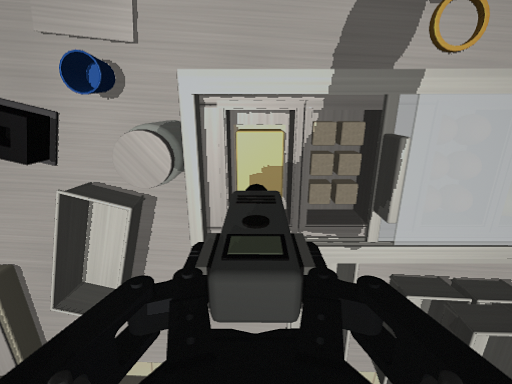

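The nose is at about (256,188). The butter spans columns 237 to 284, so its centre is at about 260.5 against a predicted 259.5. Shift about +6 mm in y and descend.

```bash

python3 -m jog '-1 0 6 10 0;-1 0 6 30 0;-1 0 6 50 0;-1 0 6 70 0;-1 0 6 85 0' >/dev/null
python3 -m jog '-1 0 0 8 0;-1 0 0 14 0;-1 0 0 14 0;-1 0 0 14 0;-1 0 0 14 0' 
python3 - <<'E'
from h import *
go(.5015,-.0345,.238,.057)
s=optics.read_camera("side"); cv2.imwrite("pics/s3.png",cv2.resize(s[120:260,190:340],None,fx=4,fy=4))
S=cal("side");p=arm.state()["position"];print((proj(S,[p-[0,0,.097],[.5015,-.0345,.11]])-[190,120])*4)
E
```

```text
clock: 13.1
position: [0.5034, -0.0339, 0.2403]
tool_rot: [-0.089, 3.139, -0.0]
wrist_force: [-0.7, -0.5, -0.3]
opening: 0.0397
grip_force: 40.6
pos [ 0.5034 -0.0339  0.2403] yaw 0.057 tiltz [ 0.001 -0.   ] -> shift [ 1.9 -0.5  2.3] turn -0.0 t 13.1
[[298.21734248 301.12299999]
 [300.25503209 332.01112811]]
```

View pics/s3.png

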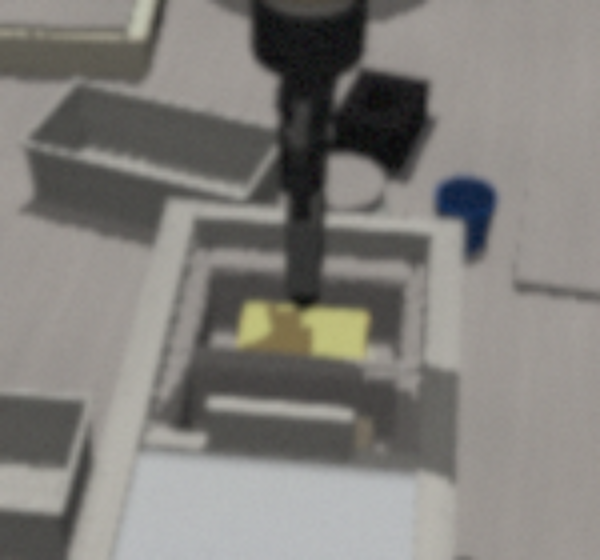

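The lens is at crop (303,300) and the butter centre at about (304,331). That matches the projections to within about 1 px, with the thermometer upright. Settle and hand in.

```bash

python3 -m jog '-1 1 0 1 0;-1 2 0 2 0;-1 2 0 2 0;-1 2 0 2 0;-1 2 0 2 0' 
python3 -m jog '-1 0 0 0 0;-1 0 0 0 0;-1 0 0 0 0;-1 0 0 0 0;-1 0 0 0 0' 
python3 -c "
from h import *
go(.5015,-.0345,.238,.057); print(np.abs(arm.state()['dq']).max()); print(arm.hand_in())"
```

```text
clock: 13.57
position: [0.5009, -0.0336, 0.2376]
tool_rot: [-0.09, 3.14, 0.0]
wrist_force: [0.1, -0.3, -1.5]
opening: 0.0399
grip_force: 40.6
clock: 13.98
position: [0.5009, -0.0337, 0.2375]
tool_rot: [-0.09, 3.14, -0.0]
wrist_force: [-0.1, -0.6, -1.7]
opening: 0.0392
grip_force: 40.6
pos [ 0.5009 -0.0337  0.2375] yaw 0.057 tiltz [ 0. -0.] -> shift [-0.5 -0.9 -0.5] turn 0.0 t 13.98
0.001376643910247503
the job is handed in; nothing more can be done
None
```

I handed the job in at 14 s: the right cover was slid 200 mm to its stop, the left cover left shut, and by my measurements the thermometer was held still and upright about 3 cm above the middle of the butter; the hand-in returned no verdict.

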